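# Collapse the orange-headed display stand

## Robot

A 6-joint arm with a two-finger parallel gripper is mounted at the origin on the work surface. World frame = base frame: x ahead of the robot, y to its left, z up, the work surface at z = 0. Lengths are in m, angles in rad, forces in N, time in s.
With the tool pointing down it reaches from about 0.325 to 1 m from the base axis. Payload 5.1 kg.
Tool frame: the origin (TCP) lies on the mounting face of the last link; the fingertips stand 173 mm ahead of it and the grasp point (between the pads) lies 155 mm ahead of it; z points along the fingers, y is the line along which they close (so a half turn about z gives the same grasp; the last joint's range is limited). The gripper opens to 85 mm and grips with 20 to 120 N. Pads are 22 mm wide; open, the fingers measure 114 mm over their backs; the gripper's body (76 mm by 85 mm) begins 54 mm behind the grasp point. The pads swing forward as they close: fully open they stand 13 mm farther back than shut.
Start: joints at [-1.287, 0.124, 1.65, -0, 1.367, -0.083], TCP at [0.233, -0.607, 0.405] pointing down, gripper open.
Joint ranges: [-2.61, 2.61], [-1.02, 2.33], [0.03, 2.71], [-1.35, 4.49], [0.32, 2.68], [-2.91, 2.91]. Speed limits (rad/s): [2.57, 2.57, 3.14, 3.14, 3.14, 3.14].

## Interface

Orientations are given as a 3x3 rotation matrix whose columns are the frame's x, y, z axes.
In Python, from bench import manip gives the robot as it stands.
- The arm moves only by the shell command python3 -m inch 'ROWS' [OPENING] [FORCE]. ROWS is JSON, a list of rows, each a list of 4 numbers: the shift along the tool's x, y, z in mm, then the turn about the tool's z in degrees. In form: [[tx, ty, tz, spin], ...]. A call has 1 to 12 rows; each row is the pose to reach, as a shift and turn from the pose commanded when the call began, along the tool's axes at that moment; what a row does not reach only later rows make up. A row lasts 1/10 s, in which the tool goes at most 50 mm and 8.59 degrees, less where a joint would pass 70% of its speed; a pose out of reach is approached as far as the arm can. A call with a gripper value outside its range is refused whole. OPENING is the opening, from 0 (shut) to 1 (fully open), set as the call begins (- or left out, the last holds). The fingers move at their own pace and stop on an object; FORCE is the grip in N (left out, the last holds). Time passes only in rows, so rows that repeat a pose let the fingers close. It gives the time, the measured TCP pose, the force, the opening and the grip force at its end, in the units of the state.
- manip.get_obs(): the state, without advancing time (a new reading comes with each control period).
- manip.get_image(name): name is "side" or "top" or "wrist"; returns (picture, depth): 420x560x3 uint8, red, green, blue; 420x560 float32, m along the optical axis (not along the pixel's ray), 0 where there is no reading.
- manip.camera_info(name): a dict with "mtx" (3x3 intrinsics, pixels), "T" (4x4, takes a point from camera to world coordinates). Camera axes: x right, y up, looking along -z (the intrinsics and any distortion apply to the point x, -y, -z); pixel columns grow to the right and rows downward; lengths in m; the calibration is good to about 2 mm. A picture is of the moment at which its call begins: read the wrist's pose just before it. camera_info takes no time and is no camera call; for the wrist camera it gives the pose at the moment of the call.
- manip.job_done(): hands the job in; it is judged then, once.
Trained networks look in the newest picture that a camera, given by its name, has taken for a name from the list of things; names that differ only in an ending like _2 or _b are one class to them, and where a whole thing is asked for, a point or a joint stands for the part that bears it (a point fixed in the world has none). Each returns a list of dicts, best first, with "conf" (0 to 1); they miss things now and then, are a little off and sometimes report something else, mostly with a low value. They report only what shows in the picture. A call takes as long as a camera call. They do not tell look-alikes from the thing itself.
- manip.spot_in(query, camera): "rect" ([left, top, right, bottom] in pixels, round what is visible of it).
- manip.trace(query, camera): "region" (420x560 bool, what is visible of it) and "rect" ([left, top, right, bottom] in pixels, round what is visible of it).
- manip.pinpoint(query, camera): "centre" ([column, row] in pixels: a listed point, or the origin of a listed thing).
The state is a dict: "time_s": time; "joint_positions": joint angles; "joint_velocities": joint speeds; "joint_efforts": joint torques, N m; "tcp_pos": TCP position; "eef_rot": TCP orientation; "wrist_force": force on the tool from outside, world axes, zero at the start; "ft_torque": the same for the moment, N m; "opening": opening from 0.0 (shut) to 1.0 (fully open); "finger_force": force on a finger pad.
Only numpy, scipy, OpenCV 4.12 (cv2) and the standard library are available. Lean on these libraries where they do the work, as an engineer would, in place of code of your own. Each camera call takes 0.05 s, during which the arm holds its last target. There are 200 camera calls.

## Task

The flower-frame class is over: collapse the telescoping stand with the orange head fully home, its innermost (brass) tube first and then its middle (aluminium) tube. Leave the green-headed stand standing extended as it is.

Things in the scene. Friction and masses are not known exactly. Their poses are not given: they have to be found in the camera images.
- stand_head (a point): centre of the flat top face of the orange head (disc 48 mm across, 14 mm thick, on the innermost brass tube, 19 mm across) of the stand to collapse. The stand is round about the vertical axis through this point and fixed to the table by a base 104 mm across; outer tube 130 mm tall. This point is 156 mm above the table with both tubes home, and higher by the sum of both joint values
- stand_inner (a joint): how far the orange-headed stand's brass innermost tube sticks out of its middle tube, m: 0 = fully home (head resting on the middle tube's collar), at most 0.08. Held by friction of about 3.5 N: it slides down when the head is pressed straight down, before the middle tube moves, and stays where it is left
- stand_middle (a joint): how far its aluminium middle tube (29 mm across; black collar 36 mm across, 12 mm high on top) sticks out of the fixed outer tube (45 mm across at its top), m: 0 = fully home (collar resting on the outer tube), at most 0.08. Held by friction of about 9 N: with the inner tube home, pressing the head further pushes it down too
- other_head (a point): centre of the top face of the head of the other, green-headed stand, of the same build and sizes, also extended; it must be left as it is
Not all that is in view belongs to the job. What is shaped like the part that bears stand_head but purple is not meant.

How it is judged:
On the way, in this order (a step that is already met when the one before it is completed fails the run):
1. the orange-headed stand's innermost tube is home (within 8 mm) while its middle tube still sticks out more than 30 mm (value of joint stand_inner below 0.008 m and value of joint stand_middle above 0.03 m), for 0.05 s.
2. then the middle tube is home too (within 8 mm) (value of joint each of stand_inner, stand_middle below 0.008 m), for 0.1 s.
At the end, for the whole second after the job is handed in: Both tubes of the orange-headed stand are home, each within 8 mm, and the green-headed stand's head is within 12 mm of where it started (all of step 2 and distance of other_head from where it was at the start of the episode below 0.012 m); the robot touches nothing.
It fails at once if the green-headed stand was pushed down by more than 12 mm (distance of other_head from where it was at the start of the episode above 0.012 m).
It also fails if it takes over 32 s, if anything falls off the work surface, if the arm or the gripper's body presses on something with over 40 N, if the wrist force passes 120 N, or if a joint passes its speed limit or range.

## Working session

There is one attempt and no reset: what is moved stays moved. The work goes in short steps, Python scripts to look and compute and a shell command to move; the robot and the scene stay as the last step left them, time stands still between calls to the robot, and variables do not carry over. Pictures are saved under pics/ and viewed, at most 10 in all, crops included, and the job is handed in when it is done.

```bash
mkdir -p pics; cat > h.py <<'E'
import numpy as np, cv2
from bench import manip
def world(cam,u,v,d,info=None):
    c=info or manip.camera_info(cam);K=c["mtx"];T=np.array(c["T"]);K=np.array(K)
    p=np.array([(u-K[0,2])/K[0,0]*d,-(v-K[1,2])/K[1,1]*d,-d,1]);return (T@p)[:3]
E
python3 - <<'E'
from h import *
ims=[]
for c in ("top","side"):
    im,d=manip.get_image(c); np.save(f"{c}_d.npy",d); cv2.imwrite(f"pics/{c}.png",im[...,::-1])
    for r in manip.pinpoint("stand_head",c)+manip.pinpoint("other_head",c):
        u,v=r["centre"]; dd=d[int(v),int(u)]
        print(c,r["conf"],np.round(r["centre"]),im[int(v),int(u)],np.round(world(c,u,v,dd),3))
o=manip.get_obs();print(o["tcp_pos"],np.round(o["eef_rot"],3),o["time_s"])
E
```

```text
top 0.65 [360.  93.] [130  65   6] [ 0.593 -0.133  0.269]
top 0.62 [400. 301.] [133  65   6] [ 0.281 -0.219  0.157]
top 0.57 [134.  94.] [23 96 41] [0.566 0.203 0.3  ]
side 0.77 [212.  85.] [203 110  58] [ 0.588 -0.125  0.269]
side 0.7 [385. 133.] [202 110  59] [ 0.278 -0.231  0.154]
side 0.59 [125. 192.] [ 65 147  82] [0.561 0.203 0.299]
[ 0.23306395 -0.60668942  0.40427785] [[ 0.933  0.359 -0.   ]
 [ 0.359 -0.933  0.001]
 [ 0.    -0.001 -1.   ]] 0.3
```

View pics/top.png

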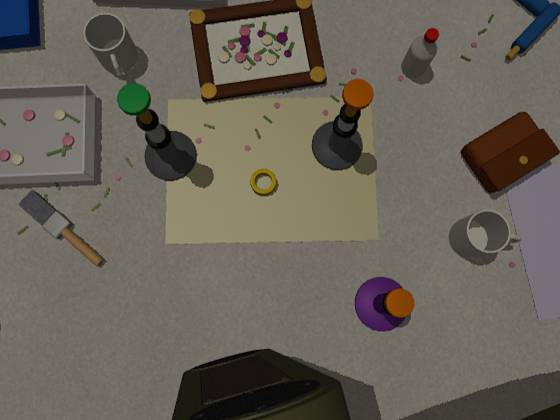

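View pics/side.png

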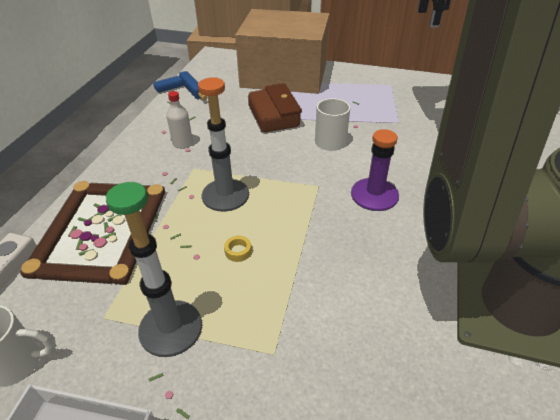

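The top view shows three orange or green heads. The orange head at (360,93) is on a grey, extended stand, the orange head at (400,301) is on a collapsed purple stand, and the green head is at (134,98). The one meant is at (360,93): it has a grey body and visible brass and aluminium tubes, and its top is at 0.269 m. The purple one is the look-alike. I'll refine the head centre and confirm it in a crop.

```bash
python3 - <<'E'
from h import *
for c,(u,v) in (("top",(360,93)),("side",(212,85))):
    d=np.load(f"{c}_d.npy"); im=cv2.imread(f"pics/{c}.png")[...,::-1].astype(int)
    m=(im[...,0]>1.5*im[...,1])&(im[...,0]>2*im[...,2]); P=[]
    for y in range(v-25,v+26):
        for x in range(u-25,u+26):
            if m[y,x] and d[y,x]>0:
                p=world(c,x,y,d[y,x]); P.append(p)
    P=np.array(P); zt=np.percentile(P[:,2],90 if c=="side" else 60); Q=P[abs(P[:,2]-zt)<.004]
    cc,r=cv2.minEnclosingCircle(Q[:,:2].astype(np.float32))
    print(c,len(Q),Q.mean(0).round(4),np.round(cc,4),round(r,4),round(zt,4))
im=cv2.imread("pics/side.png")[60:220,140:300]
cv2.imwrite("pics/crop.png",cv2.resize(im,(560,560),interpolation=cv2.INTER_CUBIC))
# collar bottom depth: middle collar
d=np.load("side_d.npy")
for v in (112,117,122,127,132,137,142,147,152,157): print(v,world("side",217,v,d[v,217]).round(3))
o=manip.get_obs();R=np.array(o["eef_rot"]);t=np.array(o["tcp_pos"])
print("shift mm to centre .593,-.131 tcp z .50:",(R.T@(np.array([.593,-.131,.5])-t)*1000).round(1))
E
```

```text
top 697 [ 0.5922 -0.1301  0.2704] [ 0.5926 -0.1309] 0.0242 0.2707
side 277 [ 0.5905 -0.1261  0.2696] [ 0.591  -0.1278] 0.0231 0.2706
112 [ 0.585 -0.126  0.214]
117 [ 0.586 -0.126  0.203]
122 [ 0.587 -0.125  0.193]
127 [ 0.584 -0.116  0.188]
132 [ 0.586 -0.118  0.175]
137 [ 0.588 -0.119  0.163]
142 [ 0.589 -0.119  0.151]
147 [ 0.59  -0.118  0.139]
152 [ 0.589 -0.113  0.131]
157 [ 0.589 -0.11   0.121]
shift mm to centre .593,-.131 tcp z .50: [ 506.6 -315.   -95.5]
```

View pics/crop.png

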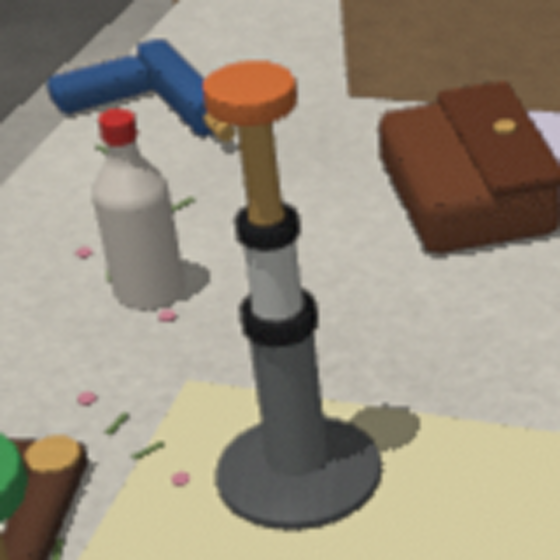

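The crop confirms it: an orange head on a brass tube, then a black collar, an aluminium tube and a grey base. Head centre is about (0.592, -0.130, 0.2705). I'll move above it with the fingers shut.

```bash
python3 -m inch '[[15,-10,-45,0],[42,-26,-95,0],[80,-50,-95,0],[125,-78,-95,0],[165,-103,-95,0],[205,-128,-95,0],[245,-152,-95,0],[285,-177,-95,0],[325,-202,-95,0],[365,-227,-95,0],[405,-252,-95,0],[445,-277,-95,0]]' 0 40
python3 - <<'E'
from h import *
o=manip.get_obs();R=np.array(o["eef_rot"]);t=np.array(o["tcp_pos"])
print((R.T@(np.array([.592,-.130,.5])-t)*1000).round(1),R.round(3),o["opening"],o["wrist_force"])
E
```

```text
time_s: 1.5
tcp_pos: [0.5499, -0.1868, 0.4999]
eef_rot: [[0.933, 0.359, 0.0], [0.359, -0.933, -0.0], [0.0, 0.0, -1.0]]
wrist_force: [0.6, -0.3, -0.6]
opening: -0.001
finger_force: 0.0
[ 59.7 -37.9  -0.1] [[ 0.933  0.359  0.   ]
 [ 0.359 -0.933 -0.   ]
 [ 0.     0.    -1.   ]] -0.0005787981567159914 [ 0.59779579 -0.26199214 -0.57245892]
```

```bash
python3 -m inch '[[25,-16,0,0],[45,-28,0,0],[60,-38,0,0],[60,-38,20,0],[60,-38,40,0],[60,-38,40,0]]'
python3 - <<'E'
from h import *
o=manip.get_obs();R=np.array(o["eef_rot"]);t=np.array(o["tcp_pos"])
im,d=manip.get_image("side");cv2.imwrite("pics/s2.png",cv2.resize(im[30:220,100:320][...,::-1],(660,570)))
print((R.T@(np.array([.592,-.130,.2705])-t)*1000).round(1),t)
E
```

```text
time_s: 2.1
tcp_pos: [0.5911, -0.1315, 0.4559]
eef_rot: [[0.934, 0.358, -0.006], [0.359, -0.934, 0.002], [-0.005, -0.004, -1.0]]
wrist_force: [-0.1, 0.4, -0.9]
opening: -0.0
finger_force: 0.0
[  2.4  -0.3 185.4] [ 0.59106542 -0.13148407  0.45594732]
```

View pics/s2.png

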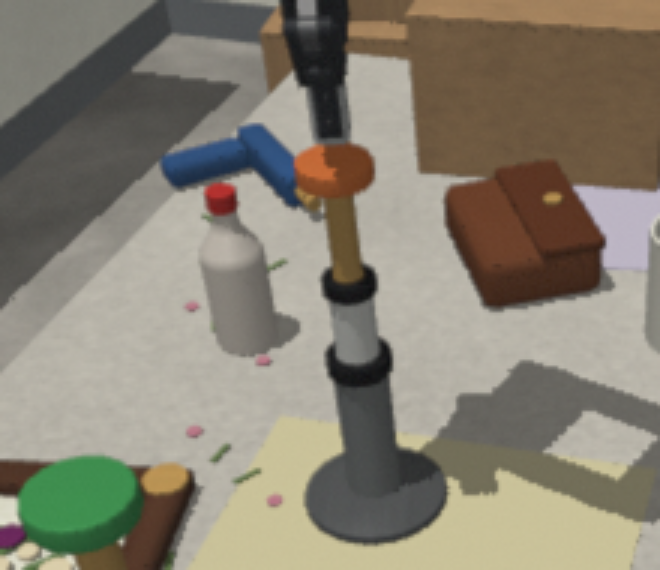

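The shut fingertips stand centred about 12 mm above the orange head, which is at crop position (335,165). Now pressing straight down, slowly.

```bash
python3 -m inch '[[2,0,8,0],[2,0,14,0],[2,0,20,0],[2,0,26,0],[2,0,32,0],[2,0,38,0],[2,0,44,0],[2,0,50,0],[2,0,56,0],[2,0,62,0],[2,0,64,0],[2,0,64,0]]'
python3 - <<'E'
from h import *
im,d=manip.get_image("side");cv2.imwrite("pics/s3.png",cv2.resize(im[30:220,100:320][...,::-1],(660,570)))
E
```

```text
time_s: 3.35
tcp_pos: [0.5931, -0.1307, 0.3946]
eef_rot: [[0.933, 0.359, -0.002], [0.359, -0.933, 0.001], [-0.002, -0.002, -1.0]]
wrist_force: [0.2, 0.1, -0.2]
opening: 0.001
finger_force: 0.1
```

View pics/s3.png

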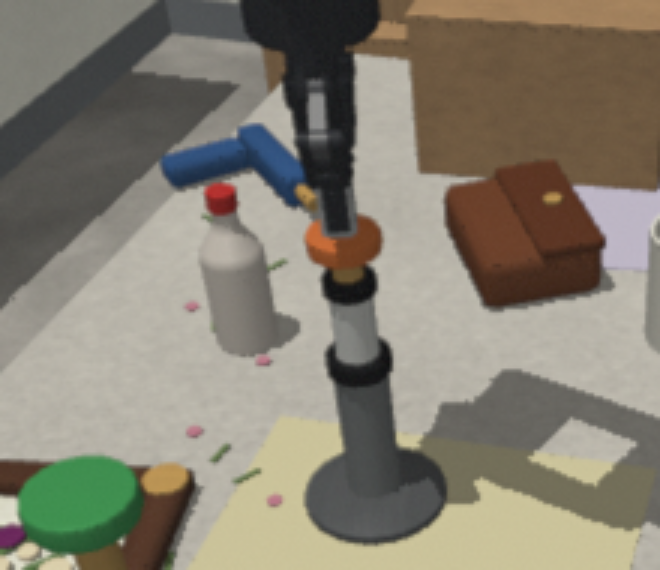

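The brass tube is nearly in, with a few mm still showing, and the middle tube hasn't moved. Continuing a little to seat the inner tube.

```bash
python3 -m inch '[[0,0,5,0],[0,0,10,0],[0,0,14,0],[0,0,17,0],[0,0,19,0],[0,0,19,0]]'
python3 - <<'E'
from h import *
im,d=manip.get_image("side");cv2.imwrite("pics/s4.png",cv2.resize(im[30:220,100:320][...,::-1],(660,570)))
E
```

```text
time_s: 4.0
tcp_pos: [0.5934, -0.1308, 0.3765]
eef_rot: [[0.933, 0.359, -0.0], [0.359, -0.933, 0.0], [-0.0, -0.0, -1.0]]
wrist_force: [-1.6, 1.9, 1.6]
opening: 0.004
finger_force: 1.0
```

View pics/s4.png

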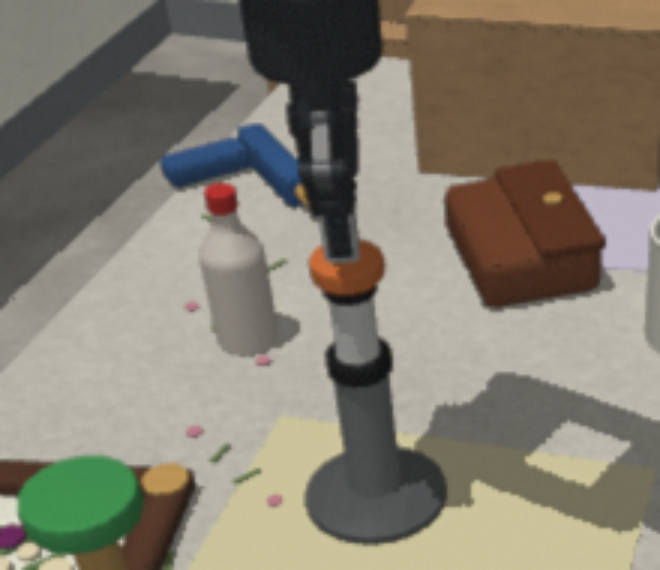

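The head now rests on the upper collar, so the inner tube is home, and about 45 mm of aluminium still shows. Pressing on.

```bash
python3 -m inch '[[0,0,5,0],[0,0,10,0],[0,0,15,0],[0,0,20,0],[0,0,25,0],[0,0,30,0],[0,0,35,0],[0,0,39,0],[0,0,42,0],[0,0,44,0],[0,0,45,0],[0,0,45,0]]'
```

```text
time_s: 5.25
tcp_pos: [0.5935, -0.1309, 0.3327]
eef_rot: [[0.933, 0.359, 0.0], [0.359, -0.933, -0.0], [0.0, 0.0, -1.0]]
wrist_force: [-3.8, 1.0, 7.1]
opening: 0.0
finger_force: 3.2
```

```bash
python3 -m inch '[[0,0,1,0],[0,0,2,0],[0,0,3,0],[0,0,3,0]]'; python3 -m inch '[[0,0,1,0],[0,0,2,0],[0,0,2,0]]'
```

```text
time_s: 5.65
tcp_pos: [0.5935, -0.1309, 0.3298]
eef_rot: [[0.933, 0.359, 0.0], [0.359, -0.933, -0.0], [0.0, 0.0, -1.0]]
wrist_force: [-3.1, 0.7, 6.9]
opening: 0.002
finger_force: 3.5
time_s: 5.95
tcp_pos: [0.5936, -0.1309, 0.3293]
eef_rot: [[0.933, 0.359, 0.0], [0.359, -0.933, -0.0], [0.0, 0.0, -1.0]]
wrist_force: [-7.1, 2.4, 12.2]
opening: 0.001
finger_force: 6.4
```

Force is rising and the tip is at 0.156 m, so the stand is against its stop. Lifting off and checking.

```bash
python3 -m inch '[[0,0,-10,0],[0,0,-40,0],[0,0,-80,0],[0,0,-120,0],[0,0,-150,0],[0,0,-150,0],[0,0,-150,0]]'
python3 - <<'E'
from h import *
im,d=manip.get_image("side");cv2.imwrite("pics/s5.png",im[...,::-1])
for r in manip.pinpoint("stand_head","side")+manip.pinpoint("other_head","side"):
    u,v=r["centre"]; print(np.round(r["centre"]),world("side",u,v,d[int(v),int(u)]).round(3))
print(manip.get_obs()["wrist_force"])
E
```

```text
time_s: 6.65
tcp_pos: [0.5935, -0.131, 0.4772]
eef_rot: [[0.934, 0.359, 0.002], [0.359, -0.934, -0.001], [0.001, 0.001, -1.0]]
wrist_force: [0.2, -0.6, -1.1]
opening: 0.003
finger_force: 0.0
[221. 138.] [ 0.582 -0.124  0.157]
[384. 134.] [ 0.28  -0.224  0.155]
[126. 192.] [0.561 0.202 0.299]
[126. 192.] [0.561 0.202 0.299]
[0.20467702 1.23299931 0.50408478]
```

View pics/s5.png

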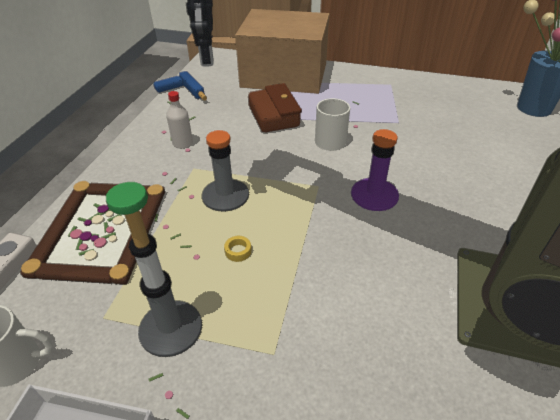

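The orange stand at (219,138) is fully collapsed, with its head at 0.157 m. The green stand at (126,192) hasn't changed, and the robot is clear of everything.

```bash
python3 -c "
from bench import manip
print(manip.job_done())"
```

```text
the job is handed in; nothing more can be done
None
```

The orange-headed stand is fully collapsed, brass tube first and then the aluminium tube (head measured at 0.157 m against 0.156 m fully home); the green-headed stand is unmoved, and the job was handed in at about 7 s with the arm clear, no verdict returned.

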